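Slide the paint cakes into their palette wells

ROBOT

A 6-joint arm with a two-finger parallel gripper is mounted at the origin on the work surface. World frame = base frame: x ahead of the robot, y to its left, z up, the work surface at z = 0. Lengths are in m, angles in rad, forces in N, time in s.
With the tool pointing down it reaches from about 0.35 to 0.775 m from the base axis. Payload 5.5 kg.
Tool frame: the origin (TCP) lies on the centre line of the jaws, within the pads' length; the fingertips stand 8 mm ahead of it and the grasp point (between the pads) lies 11 mm behind it; z points along the fingers, y is the direction in which the jaws open and shut (so a half turn about z gives the same grasp; the last joint's range is limited). The gripper opens to 85 mm and grips with 20 to 120 N. Pads are 22 mm wide; open, the fingers measure 114 mm over their backs; the gripper's body (76 mm by 85 mm) begins 54 mm behind the grasp point. The pads swing forward as they close: fully open they stand 13 mm farther back than shut.
Start: joints at [1.179, 0.313, 0.046, 1.304, 0, 1.431], TCP at [0.143, 0.557, 0.239] pointing down, gripper open.
Joint ranges: [-2.76, 2.76], [-0.86, 1.69], [-1.03, 1.26], [-2.2, 2.34], [-1.47, 1.5], [-3.14, 3.14]. Speed limits (rad/s): [2.57, 2.57, 3.14, 3.14, 3.14, 3.14].

INTERFACE

Orientations are given as a unit quaternion [w, x, y, z].
In Python, from workcell import env gives the robot as it stands. The module is installed in compiled form; this text tells all that it offers.
- The arm moves only by the tool play_rows, never from a script. Its argument "steps" is a list of rows, each an object with "claw": the closure in counts, from 0 (fully open) to 255 (shut); "dp": the shift along the tool's x, y, z in m, a list of three; "angular": the turn, a rotation vector about the tool's x, y, z in degrees, a list of three. In form: [{"claw": claw, "dp": [dx, dy, dz], "angular": [wx, wy, wz]}, ...]. A call has exactly 8 rows; each row shifts and turns the commanded pose from where the row before left it, along the tool's axes as they then stand; what a row does not reach is not made up. A row lasts 1/12 s, in which the tool goes at most 41.7 mm and 7.16 degrees, less where a joint would pass 70% of its speed; a pose out of reach is approached as far as the arm can. A call is refused whole if a number of a shift passes 0.0417 or a number of a turn 7.16, either way. A call with a gripper value outside its range is refused whole. The fingers move at their own pace and stop on an object; "force" is the grip in N (left out, the last holds). Time passes only in rows, so rows that do not move let the fingers close, or fill a call up. It gives the time, the measured TCP pose, the force and the opening at its end, in the units of the state.
- env.get_state(): the state, without advancing time (a new reading comes with each control period).
- env.read_camera(name): name is "side" or "top" or "wrist"; returns (picture, depth): 480x640x3 uint8, red, green, blue; 480x640 float32, m along the optical axis (not along the pixel's ray), 0 where there is no reading.
- env.calibration(name): a dict with "fx", "fy", "cx", "cy" (pixels), "k1" (the pictures are not rectified: a ray, as slopes to the right and down, at radius r is drawn at 1 + k1 r^2 times it, then the intrinsics apply), "world_from_camera" (4x4, takes a point from camera to world coordinates); the wrist camera has in their place "hand_eye" (4x4, takes a point from camera to tool coordinates, whose origin is the TCP and whose axes are the flange's). Camera axes: x right, y down, z forward; pixel columns grow to the right and rows downward; lengths in m; the calibration is good to about 2 mm. A picture is of the moment at which its call begins: read the wrist's pose just before it. calibration takes no time and is no camera call.
- env.hand_in(): hands the job in, once; it reports no verdict.
The state is a dict: "clock": time; "joint_pos": joint angles; "qvel": joint speeds; "tau": joint torques, N m; "tcp_pos": TCP position; "orientation": TCP orientation; "wrist_force": force on the tool from outside, world axes, zero at the start; "ft_torque": the same for the moment, N m; "finger_gap": finger opening in m.
Only numpy, scipy, OpenCV 4.12 (cv2) and the standard library are available. Lean on these libraries where they do the work, as an engineer would, in place of code of your own. Each camera call takes 0.05 s, during which the arm holds its last target. There are 200 camera calls.

TASK

Two paint cakes, the blue and the yellow, lie loose on top of the white palette: gently push each one with the fingertips across the palette, over the edge of the well marked with its own colour, until it drops in and lies flat on the bottom. Only push or press the cakes, never pick them up, and leave the red cake in its well and the jar, glue stick, cup and brush as they are.

Things in the scene. Friction and masses are not known exactly. Their poses are not given: they have to be found in the camera images.
- palette: White palette board, fixed to the table, 250 mm (its x) x 370 mm (its y) x 16 mm thick, flat top (the deck, 16 mm above the table) with no border. Origin at the centre of its underside. Its three wells lie in a row along y, 90 mm apart (y = -90, 0, 90 mm), 60 mm to the +x side of its centre; which colour is where changes. The two loose cakes start on the deck on the -x side.
- cake_blue: The blue paint cake, a rigid loose disc 44 mm across and 10 mm thick, about 25 g; it starts lying on the deck. Origin at the centre of its underside, z along its axis, up.
- cake_yellow: The yellow paint cake, a rigid loose disc 44 mm across and 10 mm thick, about 25 g; it starts lying on the deck. Origin at the centre of its underside, z along its axis, up.
- cake_red: The red paint cake, a rigid loose disc 44 mm across and 10 mm thick, about 25 g; it already lies in the red well and is to be left there. Origin at the centre of its underside, z along its axis, up.
- well_blue: The blue well: round recess in the palette with a small blue dot (16 mm, flat) in the middle of its white floor and a flat blue colour tab (14 x 44 mm) on the deck 43 mm beyond it (+x of its frame). 50 mm across, 8 mm deep, its mouth level with the deck. Origin at the centre of its floor, z up. A cake lying in it stands 2 mm above the deck.
- well_yellow: The yellow well: round recess in the palette with a small yellow dot (16 mm, flat) in the middle of its white floor and a flat yellow colour tab (14 x 44 mm) on the deck 43 mm beyond it (+x of its frame). 50 mm across, 8 mm deep, its mouth level with the deck. Origin at the centre of its floor, z up. A cake lying in it stands 2 mm above the deck.
- well_red: The red well: round recess in the palette with a small red dot (16 mm, flat) in the middle of its white floor and a flat red colour tab (14 x 44 mm) on the deck 43 mm beyond it (+x of its frame). 50 mm across, 8 mm deep, its mouth level with the deck. Origin at the centre of its floor, z up. A cake lying in it stands 2 mm above the deck.
- paint_jar: Bystander: small clear jar with a green cap, 34 mm across, 45 mm tall, standing loose on a -x corner of the palette's deck. Origin at the centre of its underside.
- glue_stick: Bystander: white glue stick with an orange cap, 27 mm across, 85 mm tall, standing on the table. Origin at the centre of its underside.
- water_cup: Bystander: blue cup, 74 mm across, 85 mm tall, on the table. Origin at the centre of its underside.
- brush: Bystander: wide flat paint brush, 190 mm long, lying on the table. Origin under its middle, x along it.
Things that resemble listed ones, but are neither listed nor needed, are in the scene too. What is shaped like the cake_blue but green or turquoise is not meant.

How it is judged:
By the outcome, as a careful person would: the job done as asked, in the order asked, and still so for the second after the job is handed in, with the robot touching nothing.
It also fails if it takes over 51 s, if anything falls off the work surface, if the arm or the gripper's body presses on something with over 40 N, if the wrist force passes 120 N, or if a joint passes its speed limit or range.

## Working session

There is one attempt and no reset: what is moved stays moved. The work goes in short steps, Python scripts to look and compute and a tool call to move; the robot and the scene stay as the last step left them, time stands still between calls to the robot, and variables do not carry over. Pictures are saved under pics/ and viewed, about 8 in all and at most 12, crops included, and the job is handed in when it is done.

Besides the shell and the picture viewer there is one more tool, called after ">>>" in YAML: its name, and indented under it one key for each argument. play_rows: Moves the arm, as the interface text tells. Its arguments: {"type":"object","properties":{"steps":{"type":"array","items":{"type":"object","properties":{"claw":{"type":"number"},"dp":{"type":"array","items":{"type":"number"}},"angular":{"type":"array","items":{"type":"number"}}}}},"force":{"type":"number"}},"required":["steps"]}

```bash
mkdir -p pics
cat > h.py <<'E'
import numpy as np, cv2
from workcell import env
def px2w(name,u,v,z,):
    c=env.calibration(name); K=np.array([[c['fx'],0,c['cx']],[0,c['fy'],c['cy']],[0,0,1.]])
    p=cv2.undistortPoints(np.array([[[u,v]]],float),K,np.array([c['k1'],0,0,0,0.]))[0,0]
    T=np.array(c['world_from_camera']); d=T[:3,:3]@[p[0],p[1],1]; o=T[:3,3]
    return o+d*(z-o[2])/d[2]
E
python3 - <<'E'
from h import *
s=env.get_state(); print({k:np.round(v,3) for k,v in s.items()})
for n in ("top","side"):
    p,d=env.read_camera(n); cv2.imwrite(f"pics/{n}0.png",p[:,:,::-1]); np.save(f"{n}d.npy",d)
    c=env.calibration(n); print(n,c['k1'],c['fx'],np.round(c['world_from_camera'],3).tolist())
E
```

```text
{'clock': np.float64(0.0), 'joint_pos': array([ 1.179,  0.314,  0.045,  1.304, -0.   ,  1.431]), 'qvel': array([ 0.001, -0.003, -0.002,  0.001, -0.001,  0.002]), 'tau': array([-1.0000e-03, -4.8063e+01,  2.9853e+01,  1.9000e-02, -0.0000e+00,
       -0.0000e+00]), 'tcp_pos': array([0.143, 0.556, 0.238]), 'orientation': array([-0.   ,  0.126,  0.992, -0.001]), 'wrist_force': array([ 0.621,  0.563, -0.078]), 'ft_torque': array([-0.018, -0.02 ,  0.013]), 'finger_gap': np.float64(0.086)}
top -0.10326925064372897 451.6042352437329 [[0.063, -0.976, 0.208, 0.34], [-0.998, -0.061, 0.016, -0.027], [-0.003, -0.208, -0.978, 0.933], [0.0, 0.0, 0.0, 1.0]]
side -0.19620271426245028 610.9509642755758 [[0.954, -0.158, 0.256, 0.201], [-0.301, -0.546, 0.782, -1.055], [0.017, -0.822, -0.569, 0.793], [0.0, 0.0, 0.0, 1.0]]
```

View pics/top0.png

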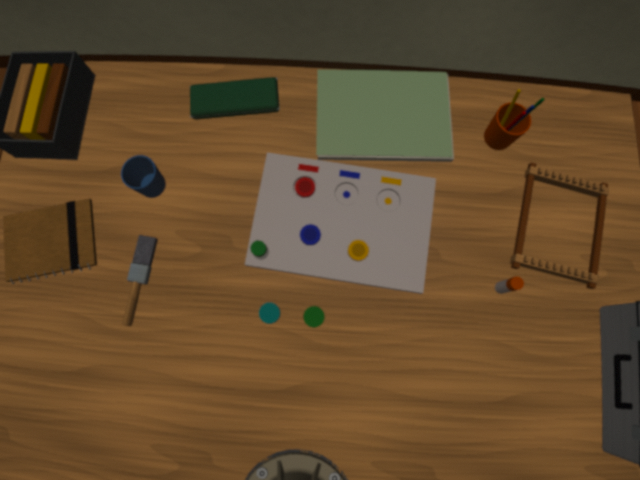

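View pics/side0.png

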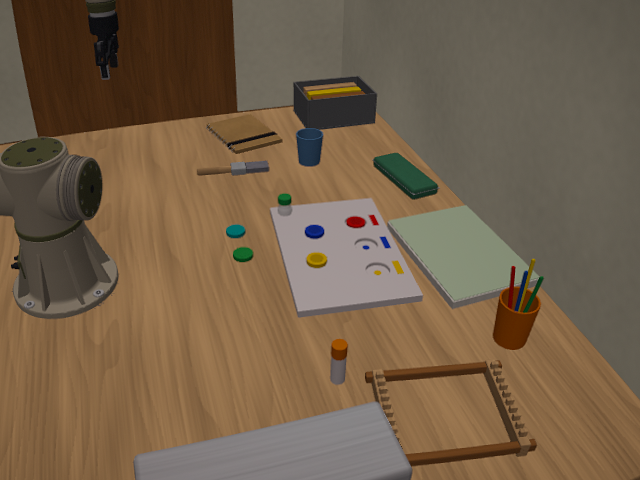

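Top view candidates: blue cake (310,235), turquoise disc (270,313), green disc (314,317), green jar cap (259,248), yellow cake (358,250). By the description I take blue (310,235) and yellow (358,250). The wells are at the blue dot (347,194) and yellow dot (388,201), with red filled at (305,187). I'll check this in a crop and measure by colour centroids.

Run:
```python
from h import *
im=cv2.imread("pics/top0.png"); crop=im[145:300,240:445]
cv2.imwrite("pics/crop0.png",cv2.resize(crop,None,fx=3.8,fy=3.8,interpolation=cv2.INTER_CUBIC))
hsv=cv2.cvtColor(im,cv2.COLOR_BGR2HSV)
for n,lo,hi in(("blue",112,130),("yellow",20,35),("red",170,180),("green",40,80)):
    m=cv2.inRange(hsv,(lo,110,50),(hi,255,255)); m[:145]=0;m[300:]=0;m[:,:240]=0;m[:,445:]=0
    N,_,st,ce=cv2.connectedComponentsWithStats(m)
    for i in range(1,N):
        if st[i,4]>15:
            u,v=ce[i]; print(n,st[i].tolist(),np.round(ce[i],1),[np.round(px2w("top",u,v,z)[:2],4).tolist() for z in (.008,.016,.026)])
for u,v in((267,153),(435,178),(423,291),(246,265)): print(np.round(px2w("top",u,v,.016),4))
```

```text
blue [340, 171, 19, 7, 90] [349.1 174. ] [[0.6844, -0.0678], [0.6814, -0.0674], [0.6777, -0.067]]
blue [344, 192, 5, 5, 22] [346.1 194.1] [[0.6385, -0.0635], [0.6359, -0.0632], [0.6327, -0.0628]]
blue [301, 225, 19, 19, 295] [309.9 234.2] [[0.5459, 0.008], [0.5441, 0.0077], [0.5419, 0.0073]]
yellow [381, 176, 20, 9, 108] [390.6 180.4] [[0.6757, -0.1582], [0.6728, -0.1571], [0.6692, -0.1557]]
yellow [385, 198, 7, 6, 31] [387.9 200.5] [[0.63, -0.1535], [0.6275, -0.1524], [0.6244, -0.1511]]
yellow [348, 240, 21, 21, 327] [357.9 249.7] [[0.5191, -0.0942], [0.5176, -0.0936], [0.5157, -0.0928]]
green [251, 241, 15, 15, 160] [258.2 248.3] [[0.5091, 0.1138], [0.5077, 0.1126], [0.5059, 0.1111]]
[0.719 0.113 0.016]
[ 0.6847 -0.253   0.016 ]
[ 0.44   -0.2302  0.016 ]
[0.4712 0.1346 0.016 ]
```

View pics/crop0.png

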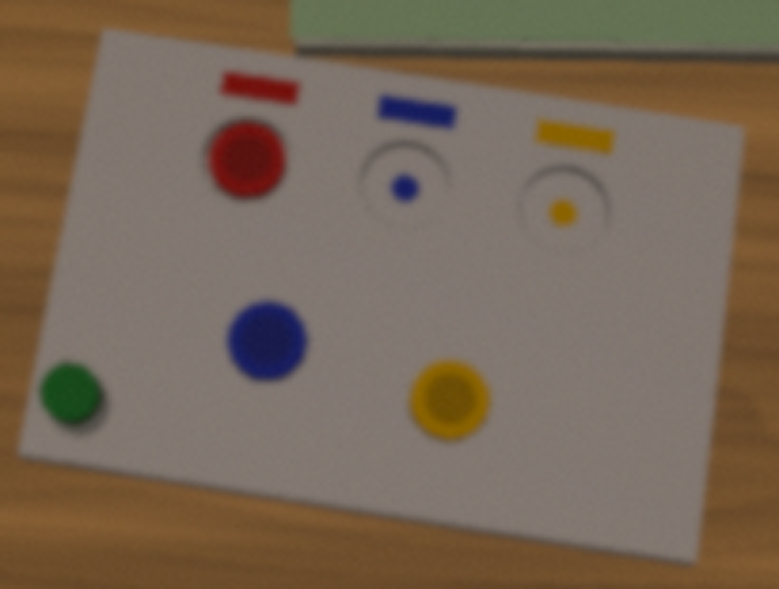

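>>> play_rows:
  steps:
    - {"claw":165,"dp":[0,0,0],"angular":[0,0,2.75]}
    - {"claw":165,"dp":[0,0,0],"angular":[0,0,2.75]}
    - {"claw":165,"dp":[0,0,0],"angular":[0,0,2.75]}
    - {"claw":165,"dp":[0,0,0],"angular":[0,0,2.75]}
    - {"claw":165,"dp":[0,0,0],"angular":[0,0,2.75]}
    - {"claw":165,"dp":[0,0,0],"angular":[0,0,2.75]}
    - {"claw":165,"dp":[0,0,0],"angular":[0,0,2.75]}
    - {"claw":165,"dp":[0,0,0],"angular":[0,0,2.75]}
  force: 40

```text
clock: 0.77
tcp_pos: [0.1432, 0.5566, 0.2388]
orientation: [-0.0, 0.314, 0.95, -0.001]
wrist_force: [-0.2, -0.1, 0.3]
finger_gap: 0.0299
```

>>> play_rows:
  steps:
    - {"claw":165,"dp":[-0.025,-0.0085,0.004],"angular":[0,0,0]}
    - {"claw":165,"dp":[-0.025,-0.0085,0.004],"angular":[0,0,0]}
    - {"claw":165,"dp":[-0.025,-0.0085,0.004],"angular":[0,0,0]}
    - {"claw":165,"dp":[-0.025,-0.0085,0.004],"angular":[0,0,0]}
    - {"claw":165,"dp":[-0.025,-0.0085,0.004],"angular":[0,0,0]}
    - {"claw":165,"dp":[-0.025,-0.0085,0.004],"angular":[0,0,0]}
    - {"claw":165,"dp":[-0.025,-0.0085,0.004],"angular":[0,0,0]}
    - {"claw":165,"dp":[-0.025,-0.0085,0.004],"angular":[0,0,0]}

```text
clock: 1.43
tcp_pos: [0.2641, 0.3821, 0.2068]
orientation: [-0.0, 0.312, 0.95, -0.0]
wrist_force: [0.0, 0.5, 0.1]
finger_gap: 0.0302
```

>>> play_rows:
  steps:
    - {"claw":165,"dp":[-0.025,-0.0085,0.004],"angular":[0,0,0]}
    - {"claw":165,"dp":[-0.025,-0.0085,0.004],"angular":[0,0,0]}
    - {"claw":165,"dp":[-0.025,-0.0085,0.004],"angular":[0,0,0]}
    - {"claw":165,"dp":[-0.025,-0.0085,0.004],"angular":[0,0,0]}
    - {"claw":165,"dp":[-0.025,-0.0085,0.004],"angular":[0,0,0]}
    - {"claw":165,"dp":[-0.025,-0.0085,0.004],"angular":[0,0,0]}
    - {"claw":165,"dp":[-0.025,-0.0085,0.004],"angular":[0,0,0]}
    - {"claw":165,"dp":[-0.025,-0.0085,0.004],"angular":[0,0,0]}

```text
clock: 2.1
tcp_pos: [0.3846, 0.2087, 0.1749]
orientation: [-0.0, 0.313, 0.95, -0.0]
wrist_force: [-0.6, 0.1, -0.5]
finger_gap: 0.0305
```

>>> play_rows:
  steps:
    - {"claw":165,"dp":[-0.025,-0.0085,0.004],"angular":[0,0,0]}
    - {"claw":165,"dp":[-0.025,-0.0085,0.004],"angular":[0,0,0]}
    - {"claw":165,"dp":[-0.025,-0.0085,0.004],"angular":[0,0,0]}
    - {"claw":165,"dp":[-0.025,-0.0085,0.004],"angular":[0,0,0]}
    - {"claw":165,"dp":[-0.025,-0.0085,0.004],"angular":[0,0,0]}
    - {"claw":165,"dp":[-0.025,-0.0085,0.004],"angular":[0,0,0]}
    - {"claw":165,"dp":[-0.02,-0.0085,0.004],"angular":[0,0,0]}
    - {"claw":165,"dp":[0,0,0],"angular":[0,0,0]}

```text
clock: 2.77
tcp_pos: [0.4876, 0.0582, 0.1463]
orientation: [0.0, 0.314, 0.949, -0.0]
wrist_force: [0.1, -0.2, 0.0]
finger_gap: 0.0304
```

```bash
cat >> h.py <<'E'
from scipy.spatial.transform import Rotation as R
def delta(goal,yaw=None):
    s=env.get_state(); w,x,y,z=s['orientation']; M=R.from_quat([x,y,z,w]).as_matrix()
    cur=np.degrees(np.arctan2(-M[1,0],-M[0,0]))
    print("t",s['clock'],"tcp",np.round(s['tcp_pos'],4),"-x yaw",round(cur,2),"tilt",np.round(M[:,2],4),"gap",s['finger_gap'],"F",np.round(s['wrist_force'],2))
    print("tool delta",np.round(M.T@(np.array(goal)-s['tcp_pos']),4), "turn z", None if yaw is None else cur-yaw)
def wrist(name):
    s=env.get_state(); p,d=env.read_camera("wrist"); cv2.imwrite(f"pics/{name}.png",p[:,:,::-1]); return s,p,d
def wpx(s,u,v,z):
    c=env.calibration("wrist"); K=np.array([[c['fx'],0,c['cx']],[0,c['fy'],c['cy']],[0,0,1.]])
    p=cv2.undistortPoints(np.array([[[u,v]]],float),K,np.array([c['k1'],0,0,0,0.]))[0,0]
    w,x,y,zz=s['orientation']; T=np.eye(4);T[:3,:3]=R.from_quat([x,y,zz,w]).as_matrix();T[:3,3]=s['tcp_pos'];T=T@c['hand_eye']
    d=T[:3,:3]@[p[0],p[1],1]; o=T[:3,3]; return o+d*(z-o[2])/d[2]
def blobs(s,p,zs=(.008,.026)):
    hsv=cv2.cvtColor(p,cv2.COLOR_RGB2HSV)
    for n,lo,hi in(("blue",112,130),("yellow",20,35),("red",170,180)):
        N,_,st,ce=cv2.connectedComponentsWithStats(cv2.inRange(hsv,(lo,110,40),(hi,255,255)))
        for i in range(1,N):
            if st[i,4]>80: print(n,st[i].tolist(),[np.round(wpx(s,*ce[i],z)[:2],4).tolist() for z in zs])
E
python3 - <<'E'
from h import *
delta([.506,.034,.05],-36.5)
s,p,d=wrist("w1"); blobs(s,p)
E
```

```text
t 2.7667 tcp [0.4876 0.0582 0.1463] -x yaw -36.65 tilt [ 1.0e-04 -1.1e-03 -1.0e+00] gap 0.030355231787180918 F [ 0.05 -0.23  0.05]
tool delta [-0.0292 -0.0083  0.0963] turn z -0.15006723206256822
blue [281, 301, 53, 51, 2115] [[0.5497, 0.0021], [0.5418, 0.0086]]
yellow [125, 140, 63, 61, 297] [[0.3767, -0.0103], [0.3802, -0.003]]
```

View pics/w1.png

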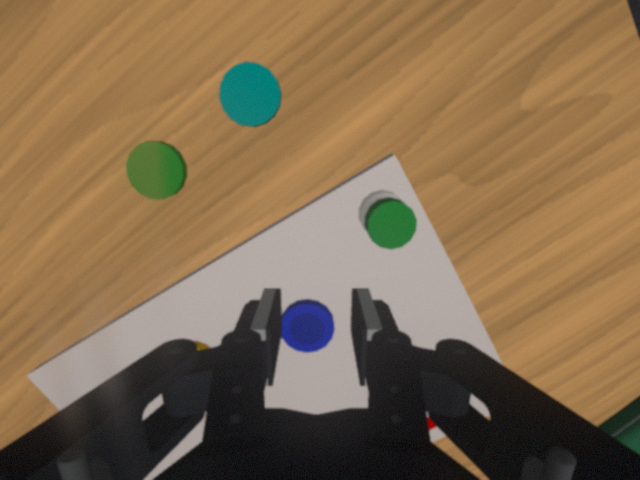

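The wrist image shows the blue cake at (307,326) between the fingers and ahead of them, and the wrist and top cameras agree within 1.5 mm. Next I lower behind it.

>>> play_rows:
  steps:
    - {"claw":165,"dp":[-0.0045,-0.001,0.014],"angular":[0,0,0]}
    - {"claw":165,"dp":[-0.0045,-0.001,0.014],"angular":[0,0,0]}
    - {"claw":165,"dp":[-0.0045,-0.001,0.014],"angular":[0,0,0]}
    - {"claw":165,"dp":[-0.0045,-0.001,0.014],"angular":[0,0,0]}
    - {"claw":165,"dp":[-0.0045,-0.001,0.014],"angular":[0,0,0]}
    - {"claw":165,"dp":[-0.0045,-0.001,0.014],"angular":[0,0,0]}
    - {"claw":165,"dp":[-0.003,-0.001,0.014],"angular":[0,0,0]}
    - {"claw":165,"dp":[0,-0.001,0.014],"angular":[0,0,0]}

```text
clock: 3.48
tcp_pos: [0.5051, 0.0375, 0.0348]
orientation: [-0.0, 0.312, 0.95, 0.0]
wrist_force: [-0.1, 0.5, 0.1]
finger_gap: 0.0303
```

>>> play_rows:
  steps:
    - {"claw":165,"dp":[0,0,0],"angular":[0,0,0]}
    - {"claw":165,"dp":[0,0,0.001],"angular":[0,0,0]}
    - {"claw":165,"dp":[0,0,0.001],"angular":[0,0,0]}
    - {"claw":165,"dp":[0,0,0.001],"angular":[0,0,0]}
    - {"claw":165,"dp":[0,0,0.001],"angular":[0,0,0]}
    - {"claw":165,"dp":[0,0,0.001],"angular":[0,0,0]}
    - {"claw":165,"dp":[0,0,0],"angular":[0,0,0]}
    - {"claw":165,"dp":[0,0,0],"angular":[0,0,0]}

```text
clock: 4.15
tcp_pos: [0.5053, 0.0369, 0.0305]
orientation: [0.0, 0.313, 0.95, 0.0]
wrist_force: [-0.0, 0.2, 0.0]
finger_gap: 0.0301
```

Run:
```python
from h import *
delta([.5075,.0335,.024],-36.6)
```

```text
t 4.15 tcp [0.5053 0.0369 0.0305] -x yaw -36.43 tilt [ 4.e-04  1.e-04 -1.e+00] gap 0.030109585717356557 F [-0.05  0.18  0.04]
tool delta [-0.0038 -0.0015  0.0065] turn z 0.1729856256529274
```

>>> play_rows:
  steps:
    - {"claw":165,"dp":[0,-0.0015,0.001],"angular":[0,0,0]}
    - {"claw":165,"dp":[0,0,0.001],"angular":[0,0,0]}
    - {"claw":165,"dp":[0,0,0.001],"angular":[0,0,0]}
    - {"claw":165,"dp":[0,0,0.001],"angular":[0,0,0]}
    - {"claw":165,"dp":[0,0,0.001],"angular":[0,0,0]}
    - {"claw":165,"dp":[0,0,0.0005],"angular":[0,0,0]}
    - {"claw":165,"dp":[0,0,0],"angular":[0,0,0]}
    - {"claw":165,"dp":[0,0,0],"angular":[0,0,0]}

```text
clock: 4.82
tcp_pos: [0.5043, 0.0357, 0.0247]
orientation: [-0.0, 0.313, 0.95, 0.0]
wrist_force: [0.6, 0.7, -0.5]
finger_gap: 0.0301
```

>>> play_rows:
  steps:
    - {"claw":165,"dp":[0,0,0.001],"angular":[0,0,0]}
    - {"claw":165,"dp":[0,0,0],"angular":[0,0,0]}
    - {"claw":165,"dp":[0,0,0],"angular":[0,0,0]}
    - {"claw":165,"dp":[0,0,0],"angular":[0,0,0]}
    - {"claw":165,"dp":[0,0,0],"angular":[0,0,0]}
    - {"claw":165,"dp":[0,0,0],"angular":[0,0,0]}
    - {"claw":165,"dp":[0,0,0],"angular":[0,0,0]}
    - {"claw":165,"dp":[0,0,0],"angular":[0,0,0]}

```text
clock: 5.48
tcp_pos: [0.5044, 0.0357, 0.0238]
orientation: [0.0, 0.313, 0.95, 0.0]
wrist_force: [-0.4, 0.4, -0.5]
finger_gap: 0.0299
```

>>> play_rows:
  steps:
    - {"claw":165,"dp":[0,0,0.001],"angular":[0,0,0]}
    - {"claw":165,"dp":[0,0,0.0005],"angular":[0,0,0]}
    - {"claw":165,"dp":[0,0,0],"angular":[0,0,0]}
    - {"claw":165,"dp":[0,0,0],"angular":[0,0,0]}
    - {"claw":165,"dp":[0,0,0],"angular":[0,0,0]}
    - {"claw":165,"dp":[0,0,0],"angular":[0,0,0]}
    - {"claw":165,"dp":[0,0,0],"angular":[0,0,0]}
    - {"claw":165,"dp":[0,0,0],"angular":[0,0,0]}

```text
clock: 6.15
tcp_pos: [0.5045, 0.0357, 0.0235]
orientation: [0.0, 0.313, 0.95, 0.0]
wrist_force: [-3.2, -0.2, 11.2]
finger_gap: 0.0303
```

>>> play_rows:
  steps:
    - {"claw":165,"dp":[0,0,0.001],"angular":[0,0,0]}
    - {"claw":165,"dp":[0,0,0.0005],"angular":[0,0,0]}
    - {"claw":165,"dp":[0,0,0],"angular":[0,0,0]}
    - {"claw":165,"dp":[0,0,0],"angular":[0,0,0]}
    - {"claw":165,"dp":[0,0,0],"angular":[0,0,0]}
    - {"claw":165,"dp":[0,0,0],"angular":[0,0,0]}
    - {"claw":165,"dp":[0,0,0],"angular":[0,0,0]}
    - {"claw":165,"dp":[0,0,0],"angular":[0,0,0]}

```text
clock: 6.82
tcp_pos: [0.5045, 0.0357, 0.0235]
orientation: [0.001, 0.312, 0.95, 0.0]
wrist_force: [-7.9, 0.3, 24.5]
finger_gap: 0.0301
```

Contact is at TCP z 0.0236, so I lift about 3.7 mm clear and push.

>>> play_rows:
  steps:
    - {"claw":165,"dp":[0,0,-0.0065],"angular":[0,0,0]}
    - {"claw":165,"dp":[0,0,0],"angular":[0,0,0]}
    - {"claw":165,"dp":[-0.004,0,0],"angular":[0,0,0]}
    - {"claw":165,"dp":[-0.004,0,0],"angular":[0,0,0]}
    - {"claw":165,"dp":[-0.004,0,0],"angular":[0,0,0]}
    - {"claw":165,"dp":[-0.004,0,0],"angular":[0,0,0]}
    - {"claw":165,"dp":[-0.004,0,0],"angular":[0,0,0]}
    - {"claw":165,"dp":[-0.004,0,0],"angular":[0,0,0]}

```text
clock: 7.48
tcp_pos: [0.5239, 0.0211, 0.0269]
orientation: [-0.0, 0.313, 0.95, 0.0]
wrist_force: [0.1, -0.4, -1.0]
finger_gap: 0.03
```

>>> play_rows:
  steps:
    - {"claw":165,"dp":[-0.005,0,0],"angular":[0,0,0]}
    - {"claw":165,"dp":[-0.005,0,0],"angular":[0,0,0]}
    - {"claw":165,"dp":[-0.005,0,0],"angular":[0,0,0]}
    - {"claw":165,"dp":[-0.005,0,0],"angular":[0,0,0]}
    - {"claw":165,"dp":[-0.005,0,0],"angular":[0,0,0]}
    - {"claw":165,"dp":[-0.005,0,0],"angular":[0,0,0]}
    - {"claw":165,"dp":[-0.005,0,0],"angular":[0,0,0]}
    - {"claw":165,"dp":[-0.005,0,0],"angular":[0,0,0]}

```text
clock: 8.15
tcp_pos: [0.5562, -0.0026, 0.0273]
orientation: [0.0, 0.313, 0.95, 0.0]
wrist_force: [-0.1, -0.1, -0.1]
finger_gap: 0.03
```

Run:
```python
from h import *
delta([.6385-.027*.804,-.0637+.027*.595,.0272],-36.6)
s,p,d=wrist("w2"); blobs(s,p)
```

```text
t 8.15 tcp [ 0.5562 -0.0026  0.0273] -x yaw -36.43 tilt [ 0.e+00  1.e-04 -1.e+00] gap 0.030037622671710715 F [-0.1  -0.05 -0.1 ]
tool delta [-0.0755 -0.0002  0.0001] turn z 0.17073438381995487
blue [272, 317, 89, 91, 6475] [[0.5855, -0.0242], [0.5753, -0.0167]]
yellow [0, 0, 82, 26, 112] [[0.3979, -0.0187], [0.4097, -0.0119]]
yellow [53, 306, 103, 88, 5782] [[0.5153, -0.1056], [0.5134, -0.0886]]
```

View pics/w2.png

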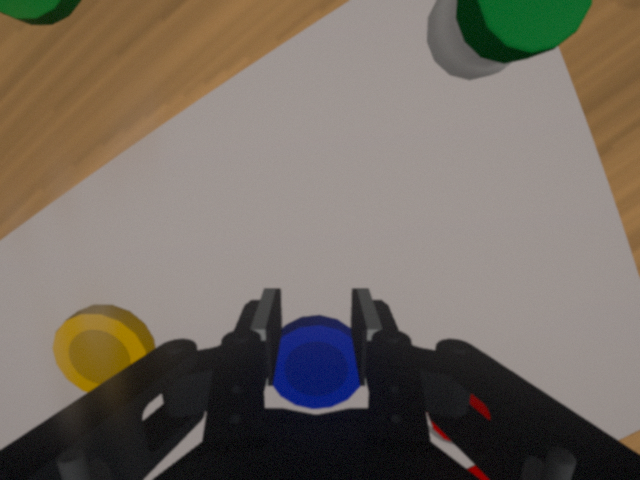

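Cake sits centred in the fingers' cradle, at (316,362), on line for its well. I continue over the rim.

>>> play_rows:
  steps:
    - {"claw":165,"dp":[-0.005,0,0],"angular":[0,0,0]}
    - {"claw":165,"dp":[-0.005,0,0],"angular":[0,0,0]}
    - {"claw":165,"dp":[-0.005,0,0],"angular":[0,0,0]}
    - {"claw":165,"dp":[-0.005,0,0],"angular":[0,0,0]}
    - {"claw":165,"dp":[-0.005,0,0],"angular":[0,0,0]}
    - {"claw":165,"dp":[-0.005,0,0],"angular":[0,0,0]}
    - {"claw":165,"dp":[-0.005,0,0],"angular":[0,0,0]}
    - {"claw":165,"dp":[-0.005,0,0],"angular":[0,0,0]}

```text
clock: 8.87
tcp_pos: [0.5884, -0.0264, 0.0273]
orientation: [-0.0, 0.313, 0.95, 0.0]
wrist_force: [0.2, -0.1, 0.3]
finger_gap: 0.0303
```

>>> play_rows:
  steps:
    - {"claw":165,"dp":[-0.005,0,0],"angular":[0,0,0]}
    - {"claw":165,"dp":[-0.005,0,0],"angular":[0,0,0]}
    - {"claw":165,"dp":[-0.005,0,0],"angular":[0,0,0]}
    - {"claw":165,"dp":[-0.005,0,0],"angular":[0,0,0]}
    - {"claw":165,"dp":[-0.005,0,0],"angular":[0,0,0]}
    - {"claw":165,"dp":[-0.005,0,0],"angular":[0,0,0]}
    - {"claw":165,"dp":[-0.004,0,0],"angular":[0,0,0]}
    - {"claw":165,"dp":[0,0,0],"angular":[0,0,0]}

```text
clock: 9.53
tcp_pos: [0.6164, -0.0469, 0.0273]
orientation: [0.001, 0.313, 0.95, 0.0]
wrist_force: [-0.5, -0.2, -0.8]
finger_gap: 0.0301
```

Run:
```python
from h import *
delta([.6385-.027*.804,-.0637+.027*.595,.0272],-36.6)
s,p,d=wrist("w3"); blobs(s,p)
a=p[240:,160:500,::-1]
q,_=env.read_camera("side"); b=cv2.resize(q[190:300,260:430,::-1],(525,340),interpolation=cv2.INTER_CUBIC)
a=cv2.resize(a,(275,194)); c=np.zeros((340,800,3),np.uint8); c[:194,:275]=a; c[:,275:]=b; cv2.imwrite("pics/m3.png",c)
```

```text
t 9.5333 tcp [ 0.6164 -0.0469  0.0273] -x yaw -36.46 tilt [ 1.e-03 -2.e-04 -1.e+00] gap 0.030116849834930386 F [-0.47 -0.21 -0.84]
tool delta [-0.0008 -0.0003  0.0001] turn z 0.1430566115444094
blue [274, 312, 85, 84, 5736] [[0.6414, -0.0653], [0.6318, -0.0582]]
yellow [14, 132, 118, 110, 9937] [[0.5118, -0.102], [0.5173, -0.0906]]
```

View pics/m3.png

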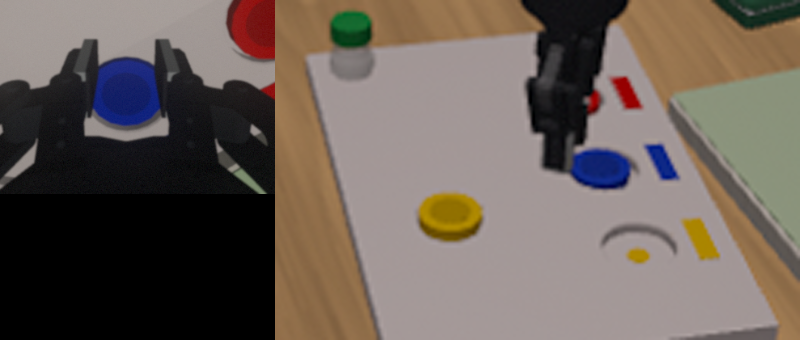

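>>> play_rows:
  steps:
    - {"claw":165,"dp":[-0.002,0,0],"angular":[0,0,0]}
    - {"claw":165,"dp":[-0.002,0,0],"angular":[0,0,0]}
    - {"claw":165,"dp":[0,0,0],"angular":[0,0,0]}
    - {"claw":165,"dp":[0,0,0],"angular":[0,0,0]}
    - {"claw":165,"dp":[0,0,-0.02],"angular":[0,0,0]}
    - {"claw":165,"dp":[0,0,-0.025],"angular":[0,0,0]}
    - {"claw":165,"dp":[0,0,-0.03],"angular":[0,0,0]}
    - {"claw":165,"dp":[0,0,-0.02],"angular":[0,0,0]}

```text
clock: 10.3
tcp_pos: [0.6191, -0.0486, 0.1247]
orientation: [0.001, 0.313, 0.95, 0.0]
wrist_force: [0.8, 0.2, -0.0]
finger_gap: 0.0302
```

>>> play_rows:
  steps:
    - {"claw":165,"dp":[0.0125,-0.0125,0],"angular":[0,0,0]}
    - {"claw":165,"dp":[0.0125,-0.0125,0],"angular":[0,0,0]}
    - {"claw":165,"dp":[0.0125,-0.0125,0],"angular":[0,0,0]}
    - {"claw":165,"dp":[0.0125,-0.0125,0],"angular":[0,0,0]}
    - {"claw":165,"dp":[0.0125,-0.0125,0],"angular":[0,0,0]}
    - {"claw":165,"dp":[0.0125,-0.0125,0],"angular":[0,0,0]}
    - {"claw":165,"dp":[0.0125,-0.0125,0],"angular":[0,0,0]}
    - {"claw":165,"dp":[0.0125,-0.0125,0],"angular":[0,0,-3]}

```text
clock: 10.97
tcp_pos: [0.4777, -0.0697, 0.1223]
orientation: [0.0, 0.287, 0.958, 0.0]
wrist_force: [-1.0, -0.8, 1.5]
finger_gap: 0.0305
```

>>> play_rows:
  steps:
    - {"claw":165,"dp":[0,0,0],"angular":[0,0,-2.6]}
    - {"claw":165,"dp":[0,0,0],"angular":[0,0,-2.6]}
    - {"claw":165,"dp":[0,0,0],"angular":[0,0,0]}
    - {"claw":165,"dp":[0,0,0],"angular":[0,0,0]}
    - {"claw":165,"dp":[0,0,0],"angular":[0,0,0]}
    - {"claw":165,"dp":[0,0,0],"angular":[0,0,0]}
    - {"claw":165,"dp":[0,0,0],"angular":[0,0,0]}
    - {"claw":165,"dp":[0,0,0],"angular":[0,0,0]}

```text
clock: 11.63
tcp_pos: [0.4788, -0.0696, 0.1222]
orientation: [-0.0, 0.244, 0.97, 0.0]
wrist_force: [-0.9, 0.0, -0.2]
finger_gap: 0.0302
```

Run:
```python
from h import *
delta([.4764,-.0707,.0272],-28.3)
s,p,d=wrist("w4"); blobs(s,p)
q,_=env.read_camera("side"); t,_=env.read_camera("top")
cv2.imwrite("pics/t4.png",t[:,:,::-1])
hsv=cv2.cvtColor(t,cv2.COLOR_RGB2HSV)
for n,lo,hi in(("blue",112,130),("yellow",20,35)):
    m=cv2.inRange(hsv,(lo,110,50),(hi,255,255)); m[:145]=0;m[300:]=0;m[:,:240]=0;m[:,445:]=0
    N,_,st,ce=cv2.connectedComponentsWithStats(m)
    for i in range(1,N):
        if st[i,4]>15: print("top",n,st[i].tolist(),[np.round(px2w("top",*ce[i],z)[:2],4).tolist() for z in (.018,.026)])
f=lambda a:cv2.resize(a[:,:,::-1],(400,340),interpolation=cv2.INTER_CUBIC)
cv2.imwrite("pics/m4.png",np.hstack([f(q[190:300,290:420]),f(t[145:280,250:410])]))
```

```text
t 11.6333 tcp [ 0.4788 -0.0696  0.1222] -x yaw -28.23 tilt [-2.e-04  2.e-04 -1.e+00] gap 0.030200303814046973 F [-0.86  0.04 -0.17]
tool delta [ 0.0016 -0.0021  0.095 ] turn z 0.06553325434683188
blue [429, 433, 25, 16, 220] [[0.6924, -0.0599], [0.6724, -0.0582]]
yellow [287, 23, 71, 76, 180] [[0.3687, -0.0126], [0.3721, -0.0143]]
yellow [280, 276, 63, 59, 2843] [[0.5229, -0.0967], [0.5151, -0.0923]]
```

View pics/m4.png

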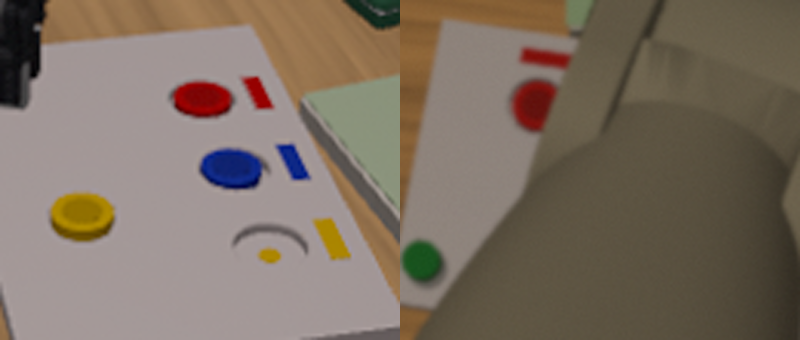

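The side view shows the red cake flush, but the blue cake at (231,167) in the crop still tilted, with its near edge on the rim. It needs a few mm more, so I measure before going back.

Run:
```python
from h import *
for n,u,v,z in(("blue",365.1,244,.024),("blue",365.1,244,.02),("yellow",316.6,259.2,.026),("red",355.6,221.7,.018),("ydot",290+269*.325,190+256*.3235,.008)): print(n,np.round(px2w("side",u,v,z),4))
delta([.604,-.0379,.115],-36.6)
```

```text
blue [ 0.6329 -0.0738  0.024 ]
blue [ 0.6351 -0.0687  0.02  ]
yellow [ 0.5155 -0.0985  0.026 ]
red [0.6469 0.0214 0.018 ]
ydot [ 0.6296 -0.1557  0.008 ]
t 11.7833 tcp [ 0.4788 -0.0697  0.1222] -x yaw -28.23 tilt [-1.e-04  2.e-04 -1.e+00] gap 0.030255442983151522 F [-0.64  0.62 -0.79]
tool delta [-0.0953  0.0872  0.0072] turn z 8.369793685403856
```

>>> play_rows:
  steps:
    - {"claw":165,"dp":[0,0,0],"angular":[0,0,-5.8]}
    - {"claw":165,"dp":[0,0,0],"angular":[0,0,-5.8]}
    - {"claw":165,"dp":[0,0,0],"angular":[0,0,-5.8]}
    - {"claw":165,"dp":[0,0,0],"angular":[0,0,-5.8]}
    - {"claw":165,"dp":[-0.02,0.005,0],"angular":[0,0,0]}
    - {"claw":165,"dp":[-0.024,0.005,0],"angular":[0,0,0]}
    - {"claw":165,"dp":[-0.024,0.005,0],"angular":[0,0,0]}
    - {"claw":165,"dp":[-0.024,0.005,0],"angular":[0,0,0]}

```text
clock: 12.45
tcp_pos: [0.5732, -0.0577, 0.1223]
orientation: [0.0, 0.044, 0.999, 0.0]
wrist_force: [0.5, -1.5, 0.1]
finger_gap: 0.03
```

>>> play_rows:
  steps:
    - {"claw":165,"dp":[-0.024,0,0],"angular":[0,0,0]}
    - {"claw":165,"dp":[0,0,0.02],"angular":[0,0,0]}
    - {"claw":165,"dp":[0,0,0.02],"angular":[0,0,0]}
    - {"claw":165,"dp":[0,0,0.02],"angular":[0,0,0]}
    - {"claw":165,"dp":[0,0,0.01],"angular":[0,0,0]}
    - {"claw":165,"dp":[0,0,0],"angular":[0,0,0]}
    - {"claw":165,"dp":[0,0,0],"angular":[0,0,0]}
    - {"claw":165,"dp":[0,0,0],"angular":[0,0,0]}

```text
clock: 13.12
tcp_pos: [0.5968, -0.0602, 0.0534]
orientation: [0.001, 0.044, 0.999, -0.0]
wrist_force: [0.6, 0.1, 0.7]
finger_gap: 0.03
```

Run:
```python
from h import *
delta([.5967,-.06,.0272],-5)
s,p,d=wrist("w5"); blobs(s,p,(.018,.024))
```

```text
t 13.1167 tcp [ 0.5968 -0.0602  0.0534] -x yaw -5.03 tilt [ 1.6e-03 -2.0e-04 -1.0e+00] gap 0.0300017029470396 F [0.6  0.05 0.71]
tool delta [0.0002 0.0001 0.0262] turn z -0.03328414125190804
blue [278, 314, 79, 71, 4469] [[0.6354, -0.0629], [0.6315, -0.0626]]
blue [283, 408, 64, 8, 301] [[0.6761, -0.0676], [0.6708, -0.0671]]
yellow [174, 70, 102, 104, 8225] [[0.5159, -0.0946], [0.5163, -0.0932]]
yellow [146, 331, 25, 21, 328] [[0.623, -0.1492], [0.6195, -0.1458]]
yellow [141, 403, 21, 18, 195] [[0.6692, -0.1642], [0.6641, -0.1603]]
```

>>> play_rows:
  steps:
    - {"claw":165,"dp":[0,0,0.013],"angular":[0,0,0]}
    - {"claw":165,"dp":[0,0,0.013],"angular":[0,0,0]}
    - {"claw":165,"dp":[-0.002,0,0],"angular":[0,0,0]}
    - {"claw":165,"dp":[-0.003,0,0],"angular":[0,0,0]}
    - {"claw":165,"dp":[-0.003,0,0],"angular":[0,0,0]}
    - {"claw":165,"dp":[-0.003,0,0],"angular":[0,0,0]}
    - {"claw":165,"dp":[-0.003,0,0],"angular":[0,0,0]}
    - {"claw":165,"dp":[-0.002,0,0],"angular":[0,0,0]}

```text
clock: 13.83
tcp_pos: [0.6131, -0.0615, 0.0271]
orientation: [0.001, 0.044, 0.999, -0.0]
wrist_force: [0.5, -0.4, 0.2]
finger_gap: 0.0303
```

>>> play_rows:
  steps:
    - {"claw":165,"dp":[-0.002,0,0],"angular":[0,0,0]}
    - {"claw":165,"dp":[-0.002,0,0],"angular":[0,0,0]}
    - {"claw":165,"dp":[-0.002,0,0],"angular":[0,0,0]}
    - {"claw":165,"dp":[-0.001,0,0],"angular":[0,0,0]}
    - {"claw":165,"dp":[0,0,0],"angular":[0,0,0]}
    - {"claw":165,"dp":[0,0,0],"angular":[0,0,0]}
    - {"claw":165,"dp":[0,0,0],"angular":[0,0,0]}
    - {"claw":165,"dp":[0,0,0],"angular":[0,0,0]}

```text
clock: 14.5
tcp_pos: [0.6188, -0.0619, 0.0263]
orientation: [-0.0, 0.044, 0.999, 0.0]
wrist_force: [0.8, 0.8, 0.4]
finger_gap: 0.03
```

Run:
```python
from h import *
delta([.6385-.022,-.0637+.002,.0272],-5)
s,p,d=wrist("w6"); blobs(s,p,(.018,.024))
q,_=env.read_camera("side")
cv2.imwrite("pics/m6.png",np.hstack([cv2.resize(q[190:300,290:420,::-1],(400,340),interpolation=cv2.INTER_CUBIC),cv2.resize(p[240:,160:500,::-1],(400,340))]))
```

```text
t 14.5 tcp [ 0.6188 -0.0619  0.0263] -x yaw -5.03 tilt [-1.e-04  1.e-04 -1.e+00] gap 0.030020075612664794 F [0.79 0.75 0.41]
tool delta [ 0.0023  0.     -0.0009] turn z -0.02519161494799782
blue [276, 297, 82, 87, 5790] [[0.6356, -0.0632], [0.6319, -0.0629]]
blue [300, 411, 32, 5, 100] [[0.6751, -0.0671], [0.6698, -0.0667]]
yellow [139, 0, 127, 121, 12626] [[0.5162, -0.0946], [0.5175, -0.093]]
yellow [114, 319, 32, 30, 702] [[0.6254, -0.1472], [0.6221, -0.1433]]
yellow [141, 406, 17, 15, 144] [[0.6692, -0.1492], [0.6641, -0.1453]]
```

View pics/m6.png

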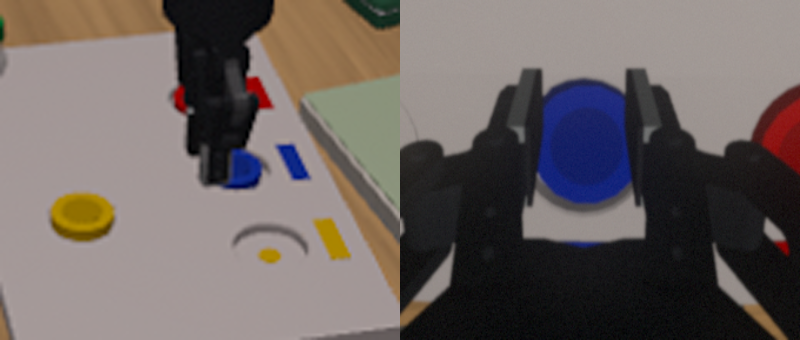

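The blue cake did not move, and its position is 3 mm off the well centre, which is the play of a cake lying flat in the well. I'll check its height with depth after lifting off.

>>> play_rows:
  steps:
    - {"claw":165,"dp":[0,0,-0.015],"angular":[0,0,0]}
    - {"claw":165,"dp":[0,0,-0.03],"angular":[0,0,0]}
    - {"claw":165,"dp":[0.02,0,-0.03],"angular":[0,0,0]}
    - {"claw":165,"dp":[0.025,0,-0.02],"angular":[0,0,0]}
    - {"claw":165,"dp":[0.01,0,0],"angular":[0,0,0]}
    - {"claw":165,"dp":[0,0,0],"angular":[0,0,0]}
    - {"claw":165,"dp":[0,0,0],"angular":[0,0,0]}
    - {"claw":165,"dp":[0,0,0],"angular":[0,0,0]}

```text
clock: 15.27
tcp_pos: [0.5646, -0.0572, 0.1208]
orientation: [0.0, 0.044, 0.999, 0.0]
wrist_force: [0.0, -0.5, -0.4]
finger_gap: 0.03
```

```bash
cat >> h.py <<'E'
def plane(cal,T,p,d,lo,hi,name):
    K=np.array([[cal['fx'],0,cal['cx']],[0,cal['fy'],cal['cy']],[0,0,1.]])
    m=cv2.inRange(cv2.cvtColor(p,cv2.COLOR_RGB2HSV),(lo,110,40),(hi,255,255))
    N,L,st,ce=cv2.connectedComponentsWithStats(m)
    for i in range(1,N):
        if st[i,4]<120: continue
        v,u=np.nonzero(cv2.erode((L==i).astype(np.uint8),np.ones((3,3)))*(d>0))
        if len(u)<30: continue
        n=cv2.undistortPoints(np.c_[u,v].astype(float)[:,None],K,np.array([cal['k1'],0,0,0,0.]))[:,0]
        X=(T[:3,:3]@(np.c_[n,np.ones(len(u))]*d[v,u][:,None]).T).T+T[:3,3]
        c=np.median(X,0); A=np.c_[X[:,:2]-c[:2],np.ones(len(X))]
        k=np.abs(X[:,2]-c[2])<.01; k=np.linalg.lstsq(A[k],X[k,2],rcond=None)[0]
        print(name,st[i].tolist(),"c",np.round(c,4),"slope deg",np.round(np.degrees(k[:2]),1),"z",round(k[2],4))
def wT(s):
    w,x,y,zz=s['orientation']; T=np.eye(4);T[:3,:3]=R.from_quat([x,y,zz,w]).as_matrix();T[:3,3]=s['tcp_pos'];return T@env.calibration("wrist")['hand_eye']
E
python3 - <<'E'
from h import *
delta([.4764,-.0707,.0272],-28)
s,p,d=wrist("w7"); blobs(s,p,(.018,.026))
q,e=env.read_camera("side"); cv2.imwrite("pics/s7.png",q[:,:,::-1])
c=env.calibration("side")
for n,lo,hi in(("blue",112,130),("yellow",20,35),("red",170,180)):
    plane(env.calibration("wrist"),wT(s),p,d,lo,hi,"wrist "+n); plane(c,np.array(c['world_from_camera']),q,e,lo,hi,"side "+n)
E
```

```text
t 15.2667 tcp [ 0.5646 -0.0572  0.1208] -x yaw -5.03 tilt [ 1.e-04  1.e-04 -1.e+00] gap 0.03004966777890417 F [ 0.02 -0.51 -0.42]
tool delta [ 0.0867 -0.0211  0.0936] turn z 22.96938148249165
blue [290, 311, 56, 52, 2366] [[0.6359, -0.0625], [0.6311, -0.0621]]
blue [289, 381, 54, 14, 747] [[0.6813, -0.0678], [0.6749, -0.0672]]
yellow [596, 99, 43, 62, 117] [[0.5053, 0.1503], [0.5049, 0.1435]]
yellow [219, 146, 69, 69, 3672] [[0.5171, -0.0944], [0.5163, -0.0929]]
yellow [190, 324, 20, 18, 278] [[0.6255, -0.1497], [0.6211, -0.1463]]
wrist blue [290, 311, 56, 52, 2366] c [ 0.6358 -0.0626  0.018 ] slope deg [ 0.3 -0.1] z 0.018
wrist blue [289, 381, 54, 14, 747] c [ 0.6824 -0.0678  0.0165] slope deg [-1.2  0. ] z 0.0165
side blue [355, 238, 20, 13, 200] c [ 0.6361 -0.066   0.0174] slope deg [-1.  -1.5] z 0.0174
wrist yellow [219, 146, 69, 69, 3672] c [ 0.5163 -0.0929  0.0259] slope deg [-0.2 -0.2] z 0.0259
wrist yellow [190, 324, 20, 18, 278] c [ 0.6309 -0.1536  0.0082] slope deg [-1.8  1. ] z 0.0082
side yellow [307, 252, 20, 16, 256] c [ 0.5154 -0.0995  0.0252] slope deg [-0.1  0.8] z 0.025
side yellow [518, 258, 18, 54, 178] c [ 0.8164 -0.3868  0.1439] slope deg [65.  61.1] z 0.1443
```

Blue lies flat: top at z = 0.018, slope 0.3°. Now yellow, from (0.5163, −0.0929) to (0.631, −0.1536), yaw −27.9°.

>>> play_rows:
  steps:
    - {"claw":165,"dp":[0.0217,-0.0055,0],"angular":[0,0,0]}
    - {"claw":165,"dp":[0.0217,-0.0055,0],"angular":[0,0,0]}
    - {"claw":165,"dp":[0.0217,-0.0055,0],"angular":[0,0,0]}
    - {"claw":165,"dp":[0.0217,-0.0055,0],"angular":[0,0,0]}
    - {"claw":165,"dp":[0,0,0],"angular":[0,0,5.7]}
    - {"claw":165,"dp":[0,0,0],"angular":[0,0,5.7]}
    - {"claw":165,"dp":[0,0,0],"angular":[0,0,5.7]}
    - {"claw":165,"dp":[0,0,0],"angular":[0,0,5.7]}

```text
clock: 16.03
tcp_pos: [0.476, -0.0716, 0.1207]
orientation: [-0.0, 0.243, 0.97, 0.0]
wrist_force: [0.6, -0.2, -0.4]
finger_gap: 0.0304
```

>>> play_rows:
  steps:
    - {"claw":165,"dp":[0,0,0.02],"angular":[0,0,0]}
    - {"claw":165,"dp":[0,0,0.02],"angular":[0,0,0]}
    - {"claw":165,"dp":[0,0,0.02],"angular":[0,0,0]}
    - {"claw":165,"dp":[0,0,0.02],"angular":[0,0,0]}
    - {"claw":165,"dp":[0,0,0],"angular":[0,0,0]}
    - {"claw":165,"dp":[0,0,0],"angular":[0,0,0]}
    - {"claw":165,"dp":[0,0,0],"angular":[0,0,0]}
    - {"claw":165,"dp":[0,0,0],"angular":[0,0,0]}

```text
clock: 16.7
tcp_pos: [0.4769, -0.0718, 0.0423]
orientation: [0.001, 0.24, 0.971, -0.0]
wrist_force: [-0.3, -0.8, 0.4]
finger_gap: 0.0302
```

Run:
```python
from h import *
delta([.4765,-.0718,.0272],-27.9)
```

```text
t 16.7 tcp [ 0.4769 -0.0718  0.0423] -x yaw -27.82 tilt [ 1.7e-03 -5.0e-04 -1.0e+00] gap 0.03022724872412328 F [-0.26 -0.78  0.38]
tool delta [ 0.0004 -0.0002  0.0151] turn z 0.07687948134976708
```

>>> play_rows:
  steps:
    - {"claw":165,"dp":[0,0,0.008],"angular":[0,0,0]}
    - {"claw":165,"dp":[0,0,0.007],"angular":[0,0,0]}
    - {"claw":165,"dp":[0,0,0],"angular":[0,0,0]}
    - {"claw":165,"dp":[-0.004,0,0],"angular":[0,0,0]}
    - {"claw":165,"dp":[-0.004,0,0],"angular":[0,0,0]}
    - {"claw":165,"dp":[-0.004,0,0],"angular":[0,0,0]}
    - {"claw":165,"dp":[-0.004,0,0],"angular":[0,0,0]}
    - {"claw":165,"dp":[-0.004,0,0],"angular":[0,0,0]}

```text
clock: 17.37
tcp_pos: [0.4942, -0.0811, 0.0265]
orientation: [0.0, 0.24, 0.971, 0.0]
wrist_force: [-0.2, -0.2, 0.6]
finger_gap: 0.0304
```

>>> play_rows:
  steps:
    - {"claw":165,"dp":[-0.005,0,0],"angular":[0,0,0]}
    - {"claw":165,"dp":[-0.005,0,0],"angular":[0,0,0]}
    - {"claw":165,"dp":[-0.005,0,0],"angular":[0,0,0]}
    - {"claw":165,"dp":[-0.005,0,0],"angular":[0,0,0]}
    - {"claw":165,"dp":[-0.005,0,0],"angular":[0,0,0]}
    - {"claw":165,"dp":[-0.005,0,0],"angular":[0,0,0]}
    - {"claw":165,"dp":[-0.005,0,0],"angular":[0,0,0]}
    - {"claw":165,"dp":[-0.005,0,0],"angular":[0,0,0]}

```text
clock: 18.03
tcp_pos: [0.5292, -0.0997, 0.0262]
orientation: [-0.0, 0.24, 0.971, 0.0]
wrist_force: [0.0, -0.5, 0.4]
finger_gap: 0.0304
```

>>> play_rows:
  steps:
    - {"claw":165,"dp":[-0.005,0,0],"angular":[0,0,0]}
    - {"claw":165,"dp":[-0.005,0,0],"angular":[0,0,0]}
    - {"claw":165,"dp":[-0.005,0,0],"angular":[0,0,0]}
    - {"claw":165,"dp":[-0.005,0,0],"angular":[0,0,0]}
    - {"claw":165,"dp":[-0.005,0,0],"angular":[0,0,0]}
    - {"claw":165,"dp":[-0.005,0,0],"angular":[0,0,0]}
    - {"claw":165,"dp":[-0.005,0,0],"angular":[0,0,0]}
    - {"claw":165,"dp":[0,0,0],"angular":[0,0,0]}

```text
clock: 18.7
tcp_pos: [0.5611, -0.1165, 0.0264]
orientation: [0.001, 0.241, 0.971, -0.0]
wrist_force: [-0.2, -0.5, 0.5]
finger_gap: 0.0302
```

Run:
```python
from h import *
delta([.6309-.884*.022,-.1536+.468*.022,.0272],-27.9)
s,p,d=wrist("w8"); blobs(s,p)
```

```text
t 18.7 tcp [ 0.5611 -0.1165  0.0264] -x yaw -27.84 tilt [ 1.3e-03 -4.0e-04 -1.0e+00] gap 0.030209685814974803 F [-0.23 -0.5   0.5 ]
tool delta [-0.0571 -0.0002 -0.0007] turn z 0.05908072300919187
blue [477, 343, 58, 43, 1120] [[0.6372, -0.0472], [0.6208, -0.0514]]
blue [469, 393, 22, 28, 287] [[0.6568, -0.0706], [0.638, -0.0721]]
blue [464, 454, 15, 19, 130] [[0.6924, -0.0884], [0.6695, -0.0878]]
yellow [271, 318, 91, 93, 6662] [[0.5936, -0.1336], [0.5823, -0.1277]]
```

>>> play_rows:
  steps:
    - {"claw":165,"dp":[-0.005,0,-0.0007],"angular":[0,0,0]}
    - {"claw":165,"dp":[-0.005,0,0],"angular":[0,0,0]}
    - {"claw":165,"dp":[-0.005,0,0],"angular":[0,0,0]}
    - {"claw":165,"dp":[-0.005,0,0],"angular":[0,0,0]}
    - {"claw":165,"dp":[-0.005,0,0],"angular":[0,0,0]}
    - {"claw":165,"dp":[-0.005,0,0],"angular":[0,0,0]}
    - {"claw":165,"dp":[-0.005,0,0],"angular":[0,0,0]}
    - {"claw":165,"dp":[-0.005,0,0],"angular":[0,0,0]}

```text
clock: 19.42
tcp_pos: [0.5956, -0.1347, 0.0269]
orientation: [-0.0, 0.24, 0.971, 0.0]
wrist_force: [-0.3, 0.6, 0.1]
finger_gap: 0.0297
```

>>> play_rows:
  steps:
    - {"claw":165,"dp":[-0.003,0,0],"angular":[0,0,0]}
    - {"claw":165,"dp":[-0.003,0,0],"angular":[0,0,0]}
    - {"claw":165,"dp":[-0.003,0,0],"angular":[0,0,0]}
    - {"claw":165,"dp":[-0.003,0,0],"angular":[0,0,0]}
    - {"claw":165,"dp":[-0.002,0,0],"angular":[0,0,0]}
    - {"claw":165,"dp":[-0.002,0,0],"angular":[0,0,0]}
    - {"claw":165,"dp":[0,0,0],"angular":[0,0,0]}
    - {"claw":165,"dp":[0,0,0],"angular":[0,0,0]}

```text
clock: 20.08
tcp_pos: [0.6093, -0.1419, 0.0269]
orientation: [-0.0, 0.24, 0.971, 0.0]
wrist_force: [0.5, 0.1, -0.7]
finger_gap: 0.0305
```

>>> play_rows:
  steps:
    - {"claw":165,"dp":[0,0,-0.015],"angular":[0,0,0]}
    - {"claw":165,"dp":[0,0,-0.03],"angular":[0,0,0]}
    - {"claw":165,"dp":[0.02,0,-0.03],"angular":[0,0,0]}
    - {"claw":165,"dp":[0.025,0,-0.02],"angular":[0,0,0]}
    - {"claw":165,"dp":[0.01,0,0],"angular":[0,0,0]}
    - {"claw":165,"dp":[0,0,0],"angular":[0,0,0]}
    - {"claw":165,"dp":[0,0,0],"angular":[0,0,0]}
    - {"claw":165,"dp":[0,0,0],"angular":[0,0,0]}

```text
clock: 20.75
tcp_pos: [0.5609, -0.1165, 0.1215]
orientation: [-0.0, 0.24, 0.971, 0.0]
wrist_force: [0.1, 0.4, -0.2]
finger_gap: 0.0301
```

Run:
```python
from h import *
delta([.6309-.884*.022,-.1536+.468*.022,.0272],-27.9)
s,p,d=wrist("w9")
q,e=env.read_camera("side")
c=env.calibration("side")
for n,lo,hi in(("blue",112,130),("yellow",20,35),("red",170,180)):
    plane(env.calibration("wrist"),wT(s),p,d,lo,hi,"wrist "+n); plane(c,np.array(c['world_from_camera']),q,e,lo,hi,"side "+n)
cv2.imwrite("pics/s9.png",cv2.resize(q[150:330,220:450,::-1],(768,600),interpolation=cv2.INTER_CUBIC))
```

```text
t 20.75 tcp [ 0.5609 -0.1165  0.1215] -x yaw -27.83 tilt [-1.e-04  0.e+00 -1.e+00] gap 0.030107478016171106 F [ 0.12  0.4  -0.22]
tool delta [-0.0572 -0.0001  0.0943] turn z 0.06848950965721201
wrist blue [401, 271, 60, 56, 2562] c [ 0.6359 -0.0628  0.018 ] slope deg [ 0.2 -0. ] z 0.018
side blue [355, 238, 20, 13, 198] c [ 0.636  -0.0665  0.0173] slope deg [-0.4 -0.5] z 0.0173
wrist yellow [288, 314, 58, 55, 2498] c [ 0.6282 -0.1517  0.018 ] slope deg [ 0.8 -0.6] z 0.0179
wrist yellow [308, 373, 55, 30, 774] c [ 0.6733 -0.1585  0.0165] slope deg [-0.6  0.1] z 0.0165
side yellow [518, 258, 18, 54, 179] c [ 0.8162 -0.3871  0.1426] slope deg [-43.8   7. ] z 0.1438
side yellow [367, 263, 21, 14, 247] c [ 0.6276 -0.1575  0.0186] slope deg [-2.1  0.6] z 0.0186
```

View pics/s9.png

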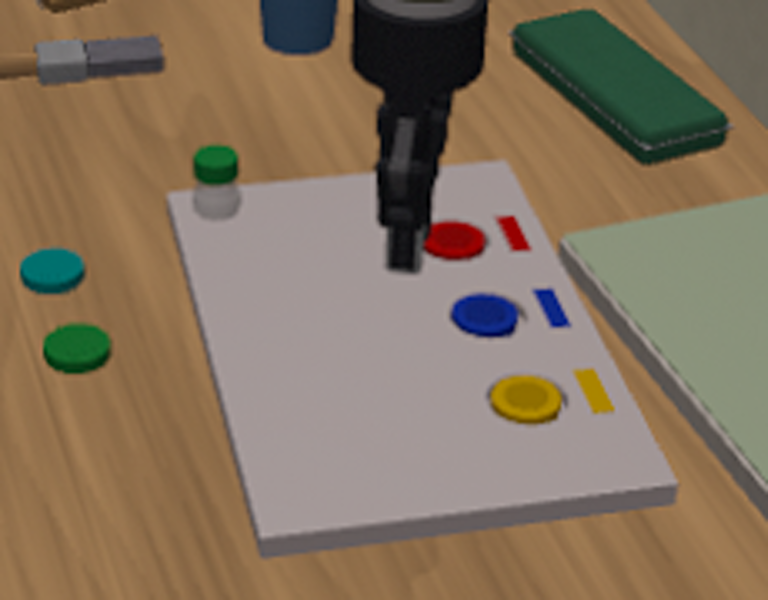

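Run:
```python
from h import *
for i in range(4):
    s,p,d=wrist(f"x{i}")
    for n,lo,hi in(("blue",112,130),("yellow",20,35)): plane(env.calibration("wrist"),wT(s),p,d,lo,hi,n)
```

```text
blue [401, 272, 60, 55, 2574] c [ 0.636  -0.0627  0.018 ] slope deg [ 0.4 -0.1] z 0.018
yellow [288, 315, 58, 55, 2507] c [ 0.6283 -0.1518  0.018 ] slope deg [ 0.8 -0.6] z 0.0179
yellow [308, 373, 56, 30, 772] c [ 0.6732 -0.1583  0.0165] slope deg [-0.7 -0. ] z 0.0165
blue [401, 272, 60, 55, 2580] c [ 0.6359 -0.0627  0.018 ] slope deg [0.4 0.2] z 0.018
yellow [288, 315, 58, 55, 2505] c [ 0.6282 -0.1518  0.018 ] slope deg [ 0.8 -0.5] z 0.018
yellow [308, 374, 56, 29, 774] c [ 0.6733 -0.1585  0.0165] slope deg [-0.8 -0.2] z 0.0165
blue [401, 272, 60, 55, 2582] c [ 0.6359 -0.0627  0.018 ] slope deg [ 0.3 -0. ] z 0.018
yellow [288, 315, 58, 55, 2499] c [ 0.6282 -0.1519  0.018 ] slope deg [ 0.8 -0.7] z 0.0179
yellow [309, 374, 56, 29, 776] c [ 0.6732 -0.1586  0.0165] slope deg [-1.3  0.1] z 0.0165
blue [401, 272, 60, 55, 2577] c [ 0.6359 -0.0627  0.018 ] slope deg [ 0.3 -0.1] z 0.018
yellow [288, 315, 58, 55, 2505] c [ 0.6283 -0.1518  0.018 ] slope deg [ 0.8 -0.5] z 0.0179
yellow [309, 373, 56, 30, 770] c [ 0.6733 -0.1584  0.0165] slope deg [-1.4  0.2] z 0.0165
```

```bash
python3 -c "
from h import *
print(env.hand_in(), env.get_state()['clock'])"
```

```text
the job is handed in; nothing more can be done
the job is handed in; nothing more can be done
```

I pushed the blue cake into its well first, then the yellow, using the fingertips part open as a cradle, and handed the job in at about 21 s. Nothing was picked up.

**Last checks:** Wrist depth put both cake tops at z = 18.0 mm, 2 mm above the deck, which is what a flat cake in its well should show. The measured slope was about 0.3° for blue and 1° for yellow. The known-flat yellow tab also read about 1°, so I took both cakes as flat. Each cake sits about 3 mm off its well's centre, about the 3 mm of play it has.

**Bystanders:** The final side view showed the red cake in its well and the jar in place. The cup and brush looked undisturbed where they showed in the crop. The glue stick was outside that crop, but the arm never went near it.

**Disagreements:**
- After the first blue push, the side picture made me think the cake was still tilted on the rim. A second push pass did not move it, and the depth check showed it already lay flat.
- The side camera read y about 3–7 mm off the wrist camera throughout, and I trusted the wrist camera, which agreed with the top one.
- The side camera's depth gave yellow a slope of about 2°, against about 1° from the wrist.

The highest wrist force I read was about 26 N, in the touch-down on bare deck. I read about 1 N or less after each push call.

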